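# Brush out a housing and hold the loupe over it in focus

### The arm

A 7-joint arm with a two-finger parallel gripper is mounted at the origin on the work surface. World frame = base frame: x ahead of the robot, y to its left, z up, the work surface at z = 0. Lengths are in m, angles in rad, forces in N, time in s.
With the tool pointing down it reaches from about 0.4 to 0.875 m from the base axis. Payload 6.5 kg.
Tool frame: the origin (TCP) lies midway between the tips of the shut fingers; the grasp point (between the pads) lies robot.pinch_z behind it (robot.pinch_z is the distance from the TCP to the grasp point, in m); z points along the fingers, y is the line along which they close (so a half turn about z gives the same grasp; the last joint's range is limited). The gripper opens to 85 mm and grips with 20 to 120 N. Pads are 22 mm wide; open, the fingers measure 114 mm over their backs; the gripper's body (76 mm by 85 mm) begins 54 mm behind the grasp point. The pads swing forward as they close: fully open they stand 13 mm farther back than shut.
Start: joints at [-1.222, 0.536, -0.004, 1.538, 0.003, 1.067, -0.071], TCP at [0.262, 0.595, 0.21] pointing down, gripper open.
Joint ranges: [-2.7, 2.7], [-0.37, 2.16], [-1.27, 1.26], [0.24, 2.4], [-1.31, 4.45], [0.19, 1.91], [-2.76, 2.76]. Speed limits (rad/s): [2.39, 2.39, 3.14, 3.14, 3.14, 3.14, 3.14].

### API

Orientations are given as a unit quaternion [x, y, z, w].
In Python, from plant import status, eyes, finish_job, robot gives the robot as it stands.
- The arm moves only by the tool move_arm, never from a script. Its argument "increments" is a list of rows, each an object of numbers: "x", "y", "z": the shift along the tool's x, y, z each as a share of 1000 mm, from -1 to 1; "wx", "wy", "wz": the turn, a rotation vector about the tool's x, y, z each as a share of pi/2 rad, from -1 to 1. A call has 1 to 12 rows; each row is the pose to reach, as a shift and turn from the pose commanded when the call began, along the tool's axes at that moment; what a row does not reach only later rows make up. A row lasts 1/8 s, in which the tool goes at most 62.5 mm and 10.7 degrees, less where a joint would pass 70% of its speed; a pose out of reach is approached as far as the arm can. A call with a number of a shift or a turn outside -1 to 1 is refused whole. A call with a gripper value outside its range is refused whole. "gripper" is the opening, from 0 (shut) to 1 (fully open), set as the call begins (left out, the last holds). The fingers move at their own pace and stop on an object; "force" is the grip in N (left out, the last holds). Time passes only in rows, so rows that repeat a pose let the fingers close. It gives the time, the measured TCP pose, the force, the opening and the grip force at its end, in the units of the state.
- status.observe(): the state, without advancing time (a new reading comes with each control period).
- eyes.get_image(name): name is "scene" or "top" or "wrist"; returns the picture (384x512x3 uint8, blue, green, red); there is no depth.
- eyes.camera_params(name): a dict with "intrinsics" (3x3 intrinsics, pixels), "world_to_cam" (4x4, takes a point from world to camera coordinates); the wrist camera has in their place "mount" (4x4, takes a point from camera to tool coordinates, whose origin is the TCP and whose axes are the flange's). Camera axes: x right, y up, looking along -z (the intrinsics and any distortion apply to the point x, -y, -z); pixel columns grow to the right and rows downward; lengths in m; the calibration is good to about 2 mm. A picture is of the moment at which its call begins: read the wrist's pose just before it. camera_params takes no time and is no camera call.
- finish_job(): hands the job in; it is judged then, once.
The state is a dict: "clock": time; "qpos": joint angles; "qvel": joint speeds; "tau": joint torques, N m; "tool_pos": TCP position; "eef_rot": TCP orientation; "contact_force": force on the tool from outside, world axes, zero at the start; "ft_torque": the same for the moment, N m; "gripper_width": finger opening in m; "grip_force": force on a finger pad.
Only numpy, scipy, OpenCV 4.12 (cv2) and the standard library are available. Lean on these libraries where they do the work, as an engineer would, in place of code of your own. Each camera call takes 0.05 s, during which the arm holds its last target. There are 200 camera calls.

### The job

Scrub out the round housing with the long brush: down to the floor of the bore, up until its bristles show above the mouth, down to the floor again and out, then put the brush back in its block and let go. Then pick up the loupe and hold it level, its lens centred over the housing at the height of the collar on the post beside it; finish while still holding it there, steady and touching nothing else. Leave the collar where it is set and everything else on the bench undisturbed.

Things in the scene. Friction and masses are not known exactly. Their poses are not given: they have to be found in the camera images.
- fixture: fixed steel base plate (150 x 90 x 10 mm) that carries an open round aluminium housing and a thin upright steel post. Origin: on the table under the housing's axis; z up; x points from the housing to the post. Housing: 54 mm outside, bore 40 mm, rim 75 mm above the table. Post: 10 mm thick, 75 mm along +x from the housing's axis, top 200 mm above the table. The plate reaches from x = -48 to +102 mm and y = -45 to +45 mm.
- cavity_floor (a point): centre of the housing's inner floor, 15 mm above the table and 60 mm below the mouth; z up
- cavity_mouth (a point): centre of the housing's open mouth, 75 mm above the table
- focus_mark (a point): focal height mark: the middle of the dark steel collar (28 mm across, 10 mm tall, with a 9 mm pointer towards the housing) that sits on the post. Point on the post's axis, 130 to 180 mm above the table, differing from run to run; z up. The collar would slide stiffly (about 4 N) if pushed; leave it.
- brush_stand: fixed grey block 66 x 66 mm, 50 mm tall, with one round hole 34 mm wide and 44 mm deep in the middle of its top, in which the brush stands. Origin: underside centre, z up; the hole's floor is 6 mm above it. It may be left or right of the fixture.
- brush: long round cleaning brush, 200 mm, about 50 g, standing bristles down in its block. Origin: centre of the bristle head's lower end; z along the brush towards the handle. Rigid bristle head 26 mm across, z = 0 to 35 mm; wire stem 6 mm thick, to 132 mm; round wooden handle 16 mm across, z = 132 to 200 mm.
- brush_grip (a point): middle of the brush's handle, 170 mm up from the lower end of the bristle head
- loupe_rest: fixed black rest for the loupe: plate 156 x 60 x 6 mm with two blocks 30 mm high, one under the lens ring (x = 51 to 81 mm) and one under the handle's end (x = -64 to -42 mm), the latter with low lips up to 36 mm high beside the handle. Origin: on the table under the middle of the free gap, z up; x points to the lens. It may be left or right of the fixture; x always points roughly away from the robot.
- loupe: hand loupe, white, lying level on the rest with its underside 30 mm above the table, about 120 g. Origin: under the lens centre, on the underside; x points from the handle to the lens, z up. Ring 60 mm across and 16 mm thick; straight handle 16 mm wide and 16 mm thick from x = -28 to -130 mm.
- lens (a point): centre of the loupe's lens, 8 mm above the underside; z is the lens's axis
- loupe_grip (a point): point in the handle near the balance point, 65 mm from the lens centre (x = -65 mm in the loupe's frame), half-way up the handle; free space on both sides and below, between the rest's blocks
- spool: bystander: solder spool lying flat, 60 mm across, 40 tall
- flux_jar: bystander: small amber glass jar with black cap, 44 mm across, 50 tall
- circuit_board: bystander: green circuit board 110 x 80 mm with components, about 17 mm high
- multimeter: bystander: grey multimeter lying on its back, 85 x 170 x 34 mm, dial to 44 mm
- screwdriver: bystander: screwdriver with black handle, 180 mm long
- tip_pot: bystander: small open brass pot, 70 mm across, 55 tall
- parts_tray: bystander: flat white divided tray, 100 x 100 x 30 mm
Mind the look-alikes: they are no part of the job. What is shaped like the brush but green or purple is not meant. What is shaped like the loupe but red is not meant.

How it is judged:
By the outcome, as a careful person would: the job done as asked, in the order asked, and still so for the second after the job is handed in, while the arm keeps its last pose, push and grip.
It also fails if it takes over 64 s, if anything falls off the work surface, if the arm or the gripper's body presses on something with over 40 N, if the wrist force passes 120 N, or if a joint passes its speed limit or range.

## Working session

There is one attempt and no reset: what is moved stays moved. The work goes in short steps, Python scripts to look and compute and a tool call to move; the robot and the scene stay as the last step left them, time stands still between calls to the robot, and variables do not carry over. Pictures are saved under pics/ and viewed, at most 10 in all, crops included, and the job is handed in when it is done.

Besides the shell and the picture viewer there is one more tool, called after ">>>" as a command line: name --argument value ..., lists and objects as JSON in quotes. move_arm: Moves the arm, as the interface text tells. Shift numbers are shares of 1000 mm and turn numbers shares of pi/2 rad, none past 1 either way. Its arguments: {"type":"object","properties":{"increments":{"type":"array"},"gripper":{"type":"number"},"force":{"type":"number"}},"required":["increments"]}

```bash
ls; mkdir -p pics; python3 - <<'E'
from plant import status, eyes, robot
import cv2,numpy as np
print(status.observe()); print(robot.pinch_z)
ims=[]
for n in("scene","top","wrist"):
    im=eyes.get_image(n); cv2.imwrite(f"pics/{n}0.png",im); p=eyes.camera_params(n)
    print(n,{k:np.round(np.array(v),4).tolist() if not isinstance(v,str) else v for k,v in p.items()})
E
```

```text
pics
{'clock': 0.0, 'qpos': array([-1.2221777 ,  0.53716313, -0.00445554,  1.53888497,  0.00257614,
        1.06728361, -0.07119634]), 'qvel': array([-0.00112596,  0.00182356,  0.00067683, -0.00028631, -0.00090349,
       -0.00150371,  0.00154487]), 'tau': array([ 1.49645566e-04, -5.83397305e+01,  1.04854491e+00, -2.59116197e+01,
        1.22925788e-02,  9.12188552e-03, -1.25732828e-05]), 'tool_pos': array([0.26169797, 0.59425752, 0.2095103 ]), 'eef_rot': array([ 2.05886878e-01,  9.78575415e-01, -8.56862951e-04, -1.30344263e-04]), 'contact_force': array([0.21967526, 0.16195691, 0.11500376]), 'ft_torque': array([ 0.02115786,  0.01809386, -0.02373538]), 'grip_force': 0.0, 'gripper_width': 0.08551751792826436}
0.0187
scene {'intrinsics': [[380.4466, 0.0, 254.5005], [0.0, 380.4466, 194.125], [0.0, 0.0, 1.0]], 'world_to_cam': [[-0.49, 0.8717, -0.0037, 0.2734], [-0.4665, -0.2586, 0.8458, 0.1356], [0.7364, 0.4162, 0.5334, -1.4853], [0.0, 0.0, 0.0, 1.0]]}
top {'intrinsics': [[379.6987, 0.0, 254.1896], [0.0, 379.6987, 190.8441], [0.0, 0.0, 1.0]], 'world_to_cam': [[-0.0208, -0.9998, 0.0041, 0.0112], [0.9828, -0.0197, 0.1835, -0.5718], [-0.1833, 0.0078, 0.983, -1.0329], [0.0, 0.0, 0.0, 1.0]]}
wrist {'intrinsics': [[331.0233, 0.0, 253.4306], [0.0, 331.0233, 192.5168], [0.0, 0.0, 1.0]], 'mount': [[0.0001, 0.9526, 0.3042, 0.0772], [1.0, 0.0001, -0.0005, -0.0002], [-0.0005, 0.3042, -0.9526, -0.1638], [0.0, 0.0, 0.0, 1.0]]}
```

View pics/scene0.png

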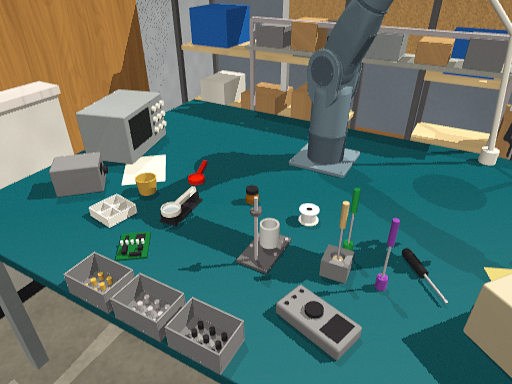

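View pics/top0.png

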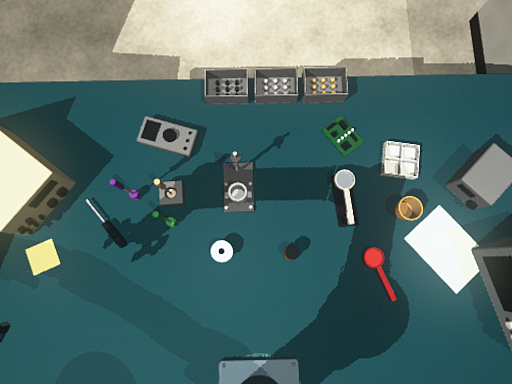

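The scene view shows the fixture at about (262,240), the tan-handled brush in its grey block at (340,250), green and purple decoys beside it, and the white loupe at (180,205). The top view shows the housing at (237,192), the block at (171,192), the lens at (344,180), and the fixture and loupe x axes pointing roughly away from the robot.

```bash
cat > h.py <<'E'
import numpy as np, cv2
from scipy.spatial.transform import Rotation as R
from plant import status, eyes, robot
def cam(n,st=None):
    p=eyes.camera_params(n); K=np.array(p["intrinsics"])
    if n!="wrist": W=np.array(p["world_to_cam"])
    else:
        st=st or status.observe(); T=np.eye(4); T[:3,:3]=R.from_quat(st["eef_rot"]).as_matrix(); T[:3,3]=st["tool_pos"]
        W=np.linalg.inv(T@np.array(p["mount"]))
    return K,W
def ray(c,px):
    K,W=c; d=np.linalg.inv(K)@[px[0],px[1],1]; d=d*[1,-1,-1]
    o=-W[:3,:3].T@W[:3,3]; d=W[:3,:3].T@d; return o,d/np.linalg.norm(d)
def onz(c,px,z):
    o,d=ray(c,px); return o+d*(z-o[2])/d[2]
def proj(c,P):
    K,W=c; q=W[:3,:3]@np.array(P)+W[:3,3]; q=K@(q*[1,-1,-1]); return q[:2]/q[2]
def tri(*cp):
    A=np.zeros((3,3));b=np.zeros(3)
    for c,px in cp:
        o,d=ray(c,px);M=np.eye(3)-np.outer(d,d);A+=M;b+=M@o
    return np.linalg.solve(A,b)
E
python3 - <<'E'
from h import *
t=cam("top");s=cam("scene")
for n,px,z in[("housing",(237,192),.075),("posttop",(235,154),.2),("stand",(171,192),.05),("brushtop",(157,182),.2),("lens",(344,180),.046),("lhand",(347,224),.046),("green",(156,214),.2),("purple",(113,182),.2),("red",(374,257),.02),("jar",(292,251),.05),("spool",(221,251),.04)]:
    print(n,onz(t,px,z).round(3))
a=cv2.imread("pics/top0.png");b=cv2.imread("pics/scene0.png")
f=lambda im,x,y,w,h,k:cv2.resize(im[y:y+h,x:x+w],None,fx=k,fy=k,interpolation=cv2.INTER_CUBIC)
c1=f(a,100,140,160,100,5);c2=f(b,230,180,180,120,4)
c2=cv2.copyMakeBorder(c2,0,0,0,80,cv2.BORDER_CONSTANT)
cv2.imwrite("pics/c1.png",f(a,100,140,160,100,5));cv2.imwrite("pics/c2.png",f(b,235,180,160,110,5))
E
```

```text
housing [0.565 0.048 0.075]
posttop [0.639 0.047 0.2  ]
stand [0.574 0.238 0.05 ]
brushtop [0.572 0.241 0.2  ]
lens [ 0.6   -0.261  0.046]
lhand [ 0.472 -0.262  0.046]
green [0.492 0.241 0.2  ]
purple [0.574 0.349 0.2  ]
red [ 0.379 -0.339  0.02 ]
jar [ 0.4   -0.102  0.05 ]
spool [0.404 0.096 0.04 ]
```

View pics/c2.png

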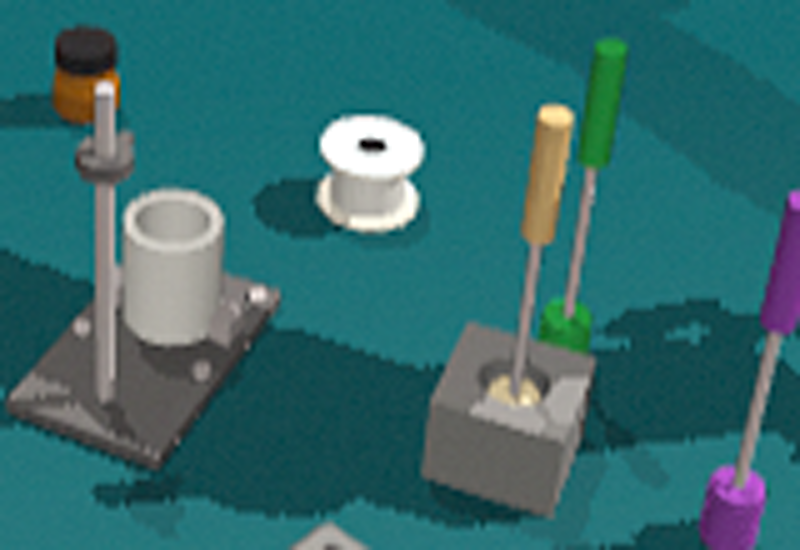

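View pics/c1.png

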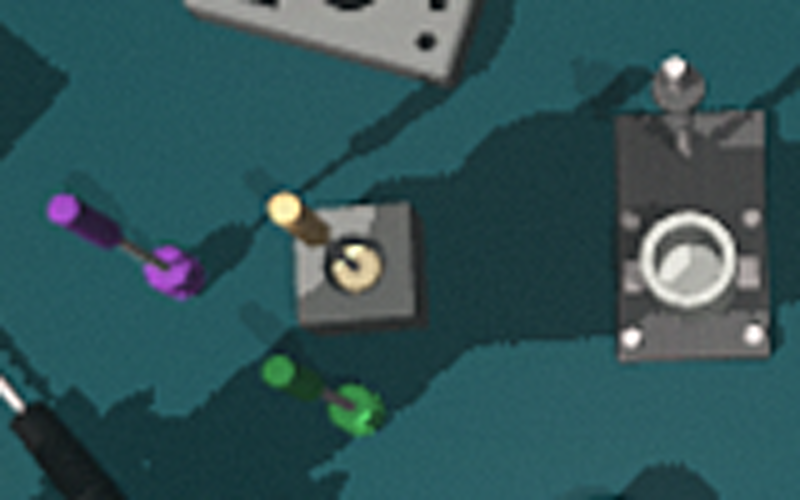

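Brush top at crop (285,207), green decoy about 80 mm nearer the robot than the brush, and the collar with its pointer towards the housing about (105,158). I'll move above a point between the brush and the fixture, with finger closing along world y.

>>> move_arm --increments '[{"z": -0.06}, {"z": -0.12}, {"x": -0.447, "y": -0.277, "z": -0.12, "wz": -0.264}, {"x": -0.447, "y": -0.277, "z": -0.12, "wz": -0.264}, {"x": -0.447, "y": -0.277, "z": -0.12, "wz": -0.264}, {"x": -0.447, "y": -0.277, "z": -0.12, "wz": -0.264}, {"x": -0.447, "y": -0.277, "z": -0.12, "wz": -0.264}, {"x": -0.447, "y": -0.277, "z": -0.12, "wz": -0.264}, {"x": -0.447, "y": -0.277, "z": -0.12, "wz": -0.264}, {"x": -0.447, "y": -0.277, "z": -0.12, "wz": -0.264}, {"x": -0.447, "y": -0.277, "z": -0.12, "wz": -0.264}, {"x": -0.447, "y": -0.277, "z": -0.12, "wz": -0.264}]' --gripper 1

```text
$.increments[0]: bad value
```

```bash
python3 - <<'E'
from h import *
st=status.observe(); im=eyes.get_image("wrist"); cv2.imwrite("pics/w1.png",im); np.save("w1.npy",np.r_[st["tool_pos"],st["eef_rot"]])
print(st["clock"],st["tool_pos"],st["eef_rot"],st["qpos"].round(2),st["qvel"].round(2))
cv2.imwrite("pics/w1b.png",cv2.resize(im,(768,576),interpolation=cv2.INTER_CUBIC))
c=cam("wrist",st)
for P in([.565,.048,.075],[.639,.047,.2],[.572,.241,.206],[.574,.238,.05]): print(proj(c,P)*1.5)
E
```

```text
0.15 [0.26174614 0.5944157  0.20969292] [ 2.05881962e-01  9.78576602e-01 -6.65159123e-04 -9.25960003e-05] [-1.22  0.54 -0.    1.54  0.    1.07 -0.07] [-0. -0.  0. -0.  0. -0.  0.]
[-27.96152635 782.22710048]
[ -99.50847073 1058.09073376]
[ 65.37482041 968.91202643]
[165.19940583 701.16330403]
```

View pics/w1b.png

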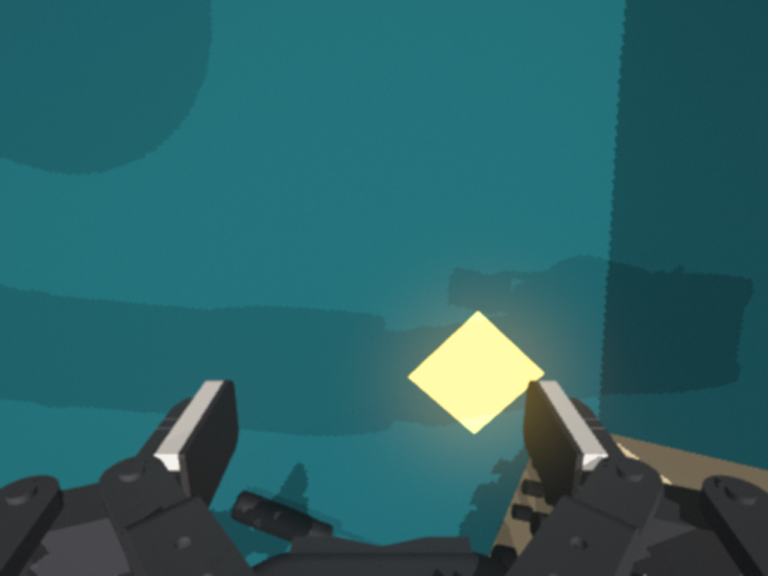

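The picture only shows the note at (475,375) and the fingers: the move was refused, probably because every field is required. Resending it complete.

>>> move_arm --increments '[{"x": 0, "y": 0, "z": -0.06, "wx": 0, "wy": 0, "wz": 0}, {"x": 0, "y": 0, "z": -0.12, "wx": 0, "wy": 0, "wz": 0}, {"x": -0.497, "y": -0.266, "z": -0.12, "wx": 0, "wy": 0, "wz": -0.264}, {"x": -0.497, "y": -0.266, "z": -0.12, "wx": 0, "wy": 0, "wz": -0.264}, {"x": -0.497, "y": -0.266, "z": -0.12, "wx": 0, "wy": 0, "wz": -0.264}, {"x": -0.497, "y": -0.266, "z": -0.12, "wx": 0, "wy": 0, "wz": -0.264}, {"x": -0.497, "y": -0.266, "z": -0.12, "wx": 0, "wy": 0, "wz": -0.264}, {"x": -0.497, "y": -0.266, "z": -0.12, "wx": 0, "wy": 0, "wz": -0.264}, {"x": -0.497, "y": -0.266, "z": -0.12, "wx": 0, "wy": 0, "wz": -0.264}, {"x": -0.497, "y": -0.266, "z": -0.12, "wx": 0, "wy": 0, "wz": -0.264}, {"x": -0.497, "y": -0.266, "z": -0.12, "wx": 0, "wy": 0, "wz": -0.264}, {"x": -0.497, "y": -0.266, "z": -0.12, "wx": 0, "wy": 0, "wz": -0.264}]' --gripper 1 --force 40

```text
clock: 1.7
tool_pos: [0.6121, 0.1443, 0.3299]
eef_rot: [0.005, 1.0, -0.002, 0.0]
contact_force: [0.4, 0.2, 0.3]
gripper_width: 0.0852
grip_force: 0.0
```

```bash
cat > w.py <<'E'
from h import *
import sys
n=sys.argv[1]
st=status.observe(); im=eyes.get_image("wrist"); np.save(n+".npy",np.r_[st["tool_pos"],st["eef_rot"]])
print(round(st["clock"],2),st["tool_pos"].round(4),st["eef_rot"].round(4),st["qpos"].round(2),abs(st["qvel"]).max().round(3))
cv2.imwrite(f"pics/{n}.png",im); cv2.imwrite(f"pics/{n}b.png",cv2.resize(im,(768,576),interpolation=cv2.INTER_CUBIC))
E
python3 w.py w2
```

```text
1.7 [0.6121 0.1443 0.3299] [ 4.8e-03  1.0e+00 -1.9e-03  4.0e-04] [-0.42  0.41  0.16  1.46 -0.06  1.28  1.31] 0.077
```

View pics/w2b.png

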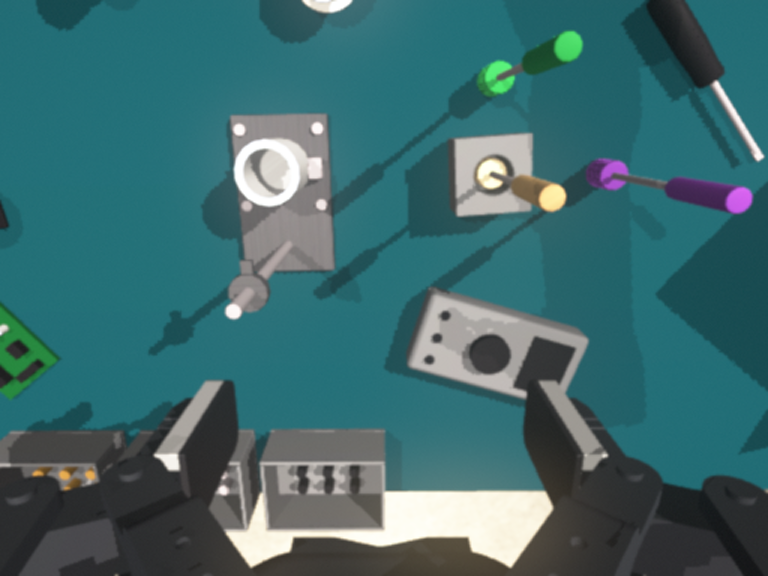

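The close view shows the housing rim at (267,172), post top (233,311), collar (249,292), brush cap (553,197) and its head in the block at (492,173), all unobstructed.

```bash
cat > m.py <<'E'
from h import *
import sys
def load(n):
    v=np.load(n+".npy"); return cv2.imread(f"pics/{n}.png"),cam("wrist",dict(tool_pos=v[:3],eef_rot=v[3:]))
def blob(mask,near,k=0):
    if k: mask=cv2.morphologyEx(mask,cv2.MORPH_OPEN,np.ones((k,k)))
    cs,_=cv2.findContours(mask,cv2.RETR_EXTERNAL,cv2.CHAIN_APPROX_NONE)
    return min((c for c in cs if len(c)>=8),key=lambda c:np.hypot(*(c.reshape(-1,2).mean(0)-near)))
E
python3 - <<'E'
from m import *
im,c=load("w2")
hsv=cv2.cvtColor(im,cv2.COLOR_BGR2HSV)
# housing rim
m=((hsv[...,2]>225)&(hsv[...,1]<40)).astype(np.uint8)*255
k=blob(m,(178,115)); e=cv2.fitEllipse(k); print("rim",e,onz(c,e[0],.075))
k=blob(m,(155,207)); pt=k.reshape(-1,2).mean(0); print("post",pt,onz(c,pt,.2))
# brush cap
m=((hsv[...,0]>8)&(hsv[...,0]<28)&(hsv[...,1]>60)&(hsv[...,2]>215)).astype(np.uint8)*255
k=blob(m,(368,131)); e=cv2.fitEllipse(k); print("cap",e,onz(c,e[0],.206))
k=blob(m,(328,115)); e=cv2.fitEllipse(k); print("head",e,onz(c,e[0],.041))
p=np.array([(453,140),(531,134),(533,210),(457,216)])/1.5
q=np.array([onz(c,x,.05)for x in p]); print("stand",q.round(4),q.mean(0).round(4))
# plate corners z .01
p=np.array([(231,115),(327,114),(333,270)])/1.5
print(np.array([onz(c,x,.01)for x in p]).round(4))
t=cam("top"); it=cv2.imread("pics/top0.png"); h=cv2.cvtColor(it,cv2.COLOR_BGR2HSV)
mt=((h[...,2]>190)&(h[...,1]<40)).astype(np.uint8)*255
k=blob(mt,(237,192)); e=cv2.fitEllipse(k); print("rim top",e,onz(t,e[0],.075))
print("cap top",onz(t,(157,181.4),.206))
# loupe
k=blob(mt,(345,195)); print("loupe",cv2.minAreaRect(k), k.reshape(-1,2).min(0),k.reshape(-1,2).max(0))
E
```

```text
rim ((178.80142211914062, 113.6143569946289), (43.03718566894531, 46.072914123535156), 48.25333023071289) [0.5656632  0.05152379 0.075     ]
post [155.16 207.12] [0.64240761 0.05032882 0.2       ]
cap ((367.9144592285156, 131.1602783203125), (15.238646507263184, 17.299943923950195), 40.203208923339844) [0.57218219 0.2425251  0.206     ]
head ((327.0950622558594, 122.79241943359375), (7.894302845001221, 15.078814506530762), 124.19649505615234) [0.5820803  0.24247659 0.041     ]
stand [[0.5436 0.2062 0.05  ]
 [0.5393 0.2725 0.05  ]
 [0.6042 0.2796 0.05  ]
 [0.6089 0.2121 0.05  ]] [0.574  0.2426 0.05  ]
[[0.5204 0.0066 0.01  ]
 [0.5204 0.0951 0.01  ]
 [0.6693 0.0948 0.01  ]]
rim top ((237.16966247558594, 191.35218811035156), (17.155141830444336, 17.6505069732666), 85.76944732666016) [0.56727838 0.04739048 0.075     ]
cap top [0.57173537 0.23913261 0.206     ]
loupe ((344.5, 196.0), (19.0, 54.0), 0.0) [335 169] [354 223]
```

```bash
python3 w.py w3; python3 - <<'E'
from m import *
im,c=load("w3"); print(status.observe()["tool_pos"])
hsv=cv2.cvtColor(im,cv2.COLOR_BGR2HSV)
m=((hsv[...,2]>225)&(hsv[...,1]<40)).astype(np.uint8)*255
k=blob(m,(178,115)); e=cv2.fitEllipse(k); print("rim",onz(c,e[0],.075))
m=((hsv[...,0]>8)&(hsv[...,0]<28)&(hsv[...,1]>60)&(hsv[...,2]>215)).astype(np.uint8)*255
k=blob(m,(368,131)); e=cv2.fitEllipse(k); print("cap",onz(c,e[0],.206))
E
```

```text
1.75 [0.6106 0.148  0.3299] [ 2.7e-03  1.0e+00 -7.0e-04 -1.0e-04] [-0.42  0.41  0.15  1.46 -0.06  1.28  1.31] 0.057
[0.60962034 0.15059098 0.32998706]
rim [0.5656474  0.05163012 0.075     ]
cap [0.57231663 0.24250392 0.206     ]
```

>>> move_arm --increments '[{"x": 0.038, "y": 0.0905, "z": 0.0, "wx": 0, "wy": 0, "wz": 0}, {"x": 0.038, "y": 0.0905, "z": 0.04, "wx": 0, "wy": 0, "wz": 0}, {"x": 0.038, "y": 0.0905, "z": 0.08, "wx": 0, "wy": 0, "wz": 0}, {"x": 0.038, "y": 0.0905, "z": 0.08, "wx": 0, "wy": 0, "wz": 0}, {"x": 0.038, "y": 0.0905, "z": 0.08, "wx": 0, "wy": 0, "wz": 0}, {"x": 0.038, "y": 0.0905, "z": 0.08, "wx": 0, "wy": 0, "wz": 0}]'

```text
clock: 2.55
tool_pos: [0.5728, 0.2419, 0.2526]
eef_rot: [0.0, 1.0, 0.001, 0.002]
contact_force: [-0.0, -0.4, 0.1]
gripper_width: 0.0855
grip_force: 0.0
```

```bash
python3 w.py w4; python3 - <<'E'
from m import *
im,c=load("w4")
hsv=cv2.cvtColor(im,cv2.COLOR_BGR2HSV)
for P in([.565,.05,.075],[.641,.049,.2],[.572,.242,.206]): print(proj(c,P))
m=((hsv[...,2]>225)&(hsv[...,1]<40)).astype(np.uint8)*255
k=blob(m,proj(c,[.565,.05,.075])); e=cv2.fitEllipse(k); print("rim",e,onz(c,e[0],.075))
m=((hsv[...,0]>8)&(hsv[...,0]<28)&(hsv[...,1]>60)&(hsv[...,2]>200)).astype(np.uint8)*255
k=blob(m,proj(c,[.572,.242,.206])); e=cv2.fitEllipse(k); print("cap",e,onz(c,e[0],.206))
E
```

```text
2.55 [0.5728 0.2419 0.2526] [3.0e-04 1.0e+00 8.0e-04 1.6e-03] [-0.55  0.45  0.11  1.58 -0.05  1.11  1.14] 0.007
[ 69.65087409 156.1446499 ]
[ -1.41042275 288.79068084]
[253.97615065 205.37557275]
rim ((79.9183578491211, 153.84408569335938), (50.115360260009766, 77.89031219482422), 76.6803207397461) [0.56257885 0.0611036  0.075     ]
cap ((255.77919006347656, 198.41778564453125), (20.111120223999023, 44.482479095458984), 6.975180149078369) [0.56703235 0.24321056 0.206     ]
```

View pics/w4b.png

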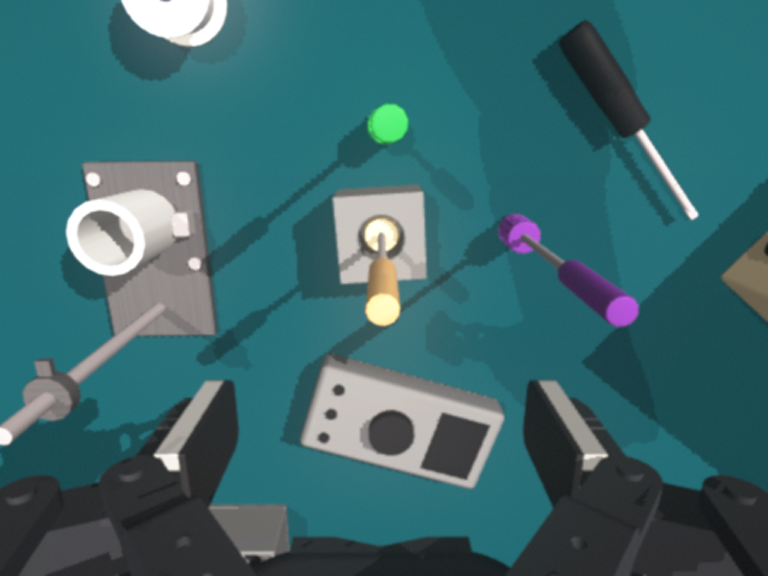

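The brush cap is centred at (383,309), as predicted, the rim at (105,238) and the collar with its pointer at (50,393). Going down to the handle and closing.

>>> move_arm --increments '[{"x": 0, "y": 0.0005, "z": 0.045, "wx": 0, "wy": 0, "wz": 0}, {"x": 0, "y": 0.0005, "z": 0.093, "wx": 0, "wy": 0, "wz": 0}, {"x": 0, "y": 0.0005, "z": 0.093, "wx": 0, "wy": 0, "wz": 0}, {"x": 0, "y": 0.0005, "z": 0.093, "wx": 0, "wy": 0, "wz": 0}]'

```text
clock: 3.1
tool_pos: [0.5731, 0.2426, 0.1597]
eef_rot: [0.0, 1.0, 0.001, 0.001]
contact_force: [1.1, 0.7, 0.3]
gripper_width: 0.0857
grip_force: 0.0
```

>>> move_arm --increments '[{"x": 0, "y": 0, "z": 0, "wx": 0, "wy": 0, "wz": 0}, {"x": 0, "y": 0, "z": 0, "wx": 0, "wy": 0, "wz": 0}, {"x": 0, "y": 0, "z": 0, "wx": 0, "wy": 0, "wz": 0}, {"x": 0, "y": 0, "z": 0, "wx": 0, "wy": 0, "wz": 0}, {"x": 0, "y": 0, "z": 0, "wx": 0, "wy": 0, "wz": 0}, {"x": 0, "y": 0, "z": 0, "wx": 0, "wy": 0, "wz": 0}, {"x": 0, "y": 0, "z": 0, "wx": 0, "wy": 0, "wz": 0}, {"x": 0, "y": 0, "z": 0, "wx": 0, "wy": 0, "wz": 0}]' --gripper 0 --force 40

```text
clock: 4.1
tool_pos: [0.572, 0.2424, 0.1578]
eef_rot: [0.0, 1.0, 0.0, 0.0]
contact_force: [-0.4, 0.4, 5.3]
gripper_width: 0.0143
grip_force: 39.3
```

```bash
python3 - <<'E'
from m import *
print(status.observe()["tool_pos"],status.observe()["eef_rot"].round(4))
for n in("w2","w3","w4"):
    im,c=load(n)
    hsv=cv2.cvtColor(im,cv2.COLOR_BGR2HSV)
    m=((hsv[...,2]>225)&(hsv[...,1]<40)).astype(np.uint8)*255
    pt=blob(m,proj(c,[.641,.05,.2])).reshape(-1,2).mean(0); P=onz(c,pt,.2); print(n,"post",pt,P.round(4))
    if n=="w4": P=np.array([.6415,.0503,.2])
    sat=hsv[...,1]<90
    for z in np.arange(.12,.19,.002):
        a=proj(c,[P[0],P[1],z]); d=proj(c,[P[0],P[1],z+.002])-a; d/=np.linalg.norm(d); p=np.array([d[1],-d[0]])
        s=lambda k:sat[tuple(np.clip((a+p*k).round().astype(int)[::-1],0,[383,511]))]
        print(round(z,3),"".join("#" if s(k) else "." for k in range(-28,29)))
E
```

```text
[0.57196223 0.2423529  0.15779156] [0.e+00 1.e+00 2.e-04 4.e-04]
w2 post [155.16 207.12] [0.6424 0.0503 0.2   ]
0.12 ...........#######################.......................
0.122 ..........########################.......................
0.124 ..........#########################......................
0.126 ...........########################......................
0.128 ...........##########################....................
0.13 ..........###########################....................
0.132 ............##########################...................
0.134 .............##########################..................
0.136 .............##########################..................
0.138 ..............##########################.................
0.14 ..............##########################.................
0.142 ...............##########################................
0.144 ...............##########################................
0.146 ................#########################................
0.148 ................#########################................
0.15 ................##########
[... 5128 characters left out ...]
.168 ............################################.............
0.17 .............###############################.............
0.172 ..............############################...............
0.174 ...............########################..................
0.176 .................###################.....................
0.178 .....................###############.....................
0.18 .......................##############....................
0.182 ........................############.....................
0.184 .......................#############.....................
0.186 .......................##############....................
0.188 .......................##############....................
```

Collar centre height is about 0.161 m and the brush is held (14 mm opening, 39 N). Lifting and carrying it above the housing.

>>> move_arm --increments '[{"x": 0, "y": 0, "z": -0.05, "wx": 0, "wy": 0, "wz": 0}, {"x": 0, "y": 0, "z": -0.1, "wx": 0, "wy": 0, "wz": 0}, {"x": 0, "y": 0, "z": -0.105, "wx": 0, "wy": 0, "wz": 0}, {"x": 0.002, "y": -0.05, "z": -0.105, "wx": 0, "wy": 0, "wz": 0}, {"x": 0.003, "y": -0.1, "z": -0.105, "wx": 0, "wy": 0, "wz": 0}, {"x": 0.005, "y": -0.15, "z": -0.105, "wx": 0, "wy": 0, "wz": 0}, {"x": 0.006, "y": -0.18, "z": -0.105, "wx": 0, "wy": 0, "wz": 0}, {"x": 0.006, "y": -0.191, "z": -0.105, "wx": 0, "wy": 0, "wz": 0}, {"x": 0.006, "y": -0.191, "z": -0.105, "wx": 0, "wy": 0, "wz": 0}, {"x": 0.006, "y": -0.191, "z": -0.105, "wx": 0, "wy": 0, "wz": 0}, {"x": 0.006, "y": -0.191, "z": -0.105, "wx": 0, "wy": 0, "wz": 0}, {"x": 0.006, "y": -0.191, "z": -0.105, "wx": 0, "wy": 0, "wz": 0}]'

```text
clock: 5.6
tool_pos: [0.5656, 0.052, 0.2623]
eef_rot: [-0.001, 1.0, 0.0, -0.0]
contact_force: [-0.7, 0.3, -0.1]
gripper_width: 0.015
grip_force: 39.2
```

```bash
python3 w.py w5; python3 - <<'E'
from m import *
im,c=load("w5"); s=eyes.get_image("scene"); t=eyes.get_image("top"); cv2.imwrite("pics/s5.png",s); cv2.imwrite("pics/t5.png",t)
cs=cam("scene"); print(proj(cs,[.566,.0505,.075]),proj(cs,[.566,.0505,.11]),proj(c,[.566,.0505,.075]))
a=cv2.resize(s[150:270,210:310],None,fx=4,fy=4,interpolation=cv2.INTER_CUBIC)
b=cv2.resize(im[60:300,156:356],None,fx=2,fy=2,interpolation=cv2.INTER_CUBIC)
cv2.imwrite("pics/v5.png",np.hstack([a,b]))
E
```

```text
5.6 [0.5656 0.052  0.2623] [-6.e-04  1.e+00  1.e-04 -0.e+00] [-0.3   0.34  0.17  1.71 -0.07  1.09  1.46] 0.006
[269.53327794 223.59137301] [269.76719476 212.75793418] [252.15190923 162.14406792]
```

View pics/v5.png

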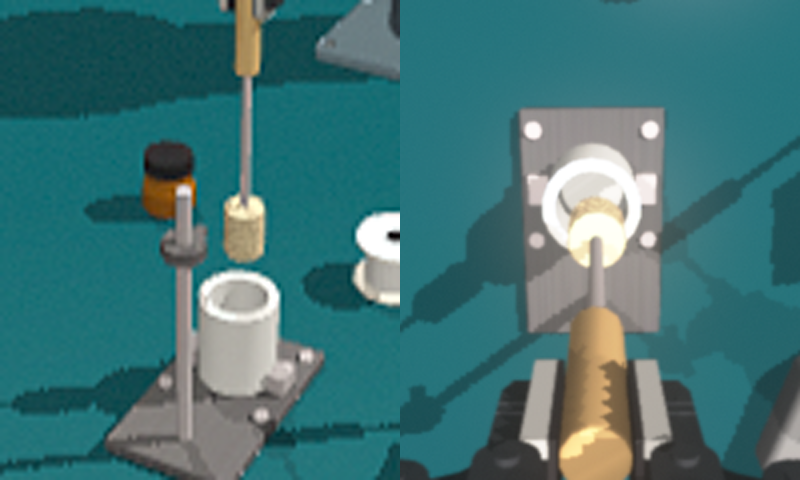

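The brush head hangs free above the housing. The scene crop puts it at x=244 against 239 for the bore, and the wrist crop puts the rim centre at (591,207), so I'll correct by about 1 mm in x and -3 mm in y, then go down.

>>> move_arm --increments '[{"x": -0.0012, "y": -0.003, "z": 0, "wx": 0, "wy": 0, "wz": 0}, {"x": -0.0012, "y": -0.003, "z": 0.01, "wx": 0, "wy": 0, "wz": 0}, {"x": -0.0012, "y": -0.003, "z": 0.03, "wx": 0, "wy": 0, "wz": 0}, {"x": -0.0012, "y": -0.003, "z": 0.05, "wx": 0, "wy": 0, "wz": 0}, {"x": -0.0012, "y": -0.003, "z": 0.07, "wx": 0, "wy": 0, "wz": 0}, {"x": -0.0012, "y": -0.003, "z": 0.085, "wx": 0, "wy": 0, "wz": 0}, {"x": -0.0012, "y": -0.003, "z": 0.092, "wx": 0, "wy": 0, "wz": 0}, {"x": -0.0012, "y": -0.003, "z": 0.095, "wx": 0, "wy": 0, "wz": 0}, {"x": -0.0012, "y": -0.003, "z": 0.096, "wx": 0, "wy": 0, "wz": 0}, {"x": -0.0012, "y": -0.003, "z": 0.096, "wx": 0, "wy": 0, "wz": 0}, {"x": -0.0012, "y": -0.003, "z": 0.096, "wx": 0, "wy": 0, "wz": 0}]'

```text
clock: 7.12
tool_pos: [0.5671, 0.0482, 0.1668]
eef_rot: [-0.0, 1.0, 0.0, 0.0]
contact_force: [-0.4, -0.1, 1.1]
gripper_width: 0.0146
grip_force: 39.4
```

>>> move_arm --increments '[{"x": 0, "y": 0, "z": 0.0005, "wx": 0, "wy": 0, "wz": 0}, {"x": 0, "y": 0, "z": 0.001, "wx": 0, "wy": 0, "wz": 0}, {"x": 0, "y": 0, "z": 0.001, "wx": 0, "wy": 0, "wz": 0}]'

```text
clock: 7.5
tool_pos: [0.568, 0.0483, 0.1668]
eef_rot: [0.0, 1.0, 0.0, 0.001]
contact_force: [0.3, -0.8, 7.6]
gripper_width: 0.0147
grip_force: 40.1
```

Floor contact confirmed at 7.6 N. Now up until the bristles show, and down again.

>>> move_arm --increments '[{"x": 0, "y": 0, "z": -0.02, "wx": 0, "wy": 0, "wz": 0}, {"x": 0, "y": 0, "z": -0.04, "wx": 0, "wy": 0, "wz": 0}, {"x": 0, "y": 0, "z": -0.052, "wx": 0, "wy": 0, "wz": 0}, {"x": 0, "y": 0, "z": -0.052, "wx": 0, "wy": 0, "wz": 0}, {"x": 0, "y": 0, "z": -0.052, "wx": 0, "wy": 0, "wz": 0}, {"x": 0, "y": 0, "z": -0.052, "wx": 0, "wy": 0, "wz": 0}]'

```text
clock: 8.25
tool_pos: [0.5663, 0.0481, 0.2166]
eef_rot: [0.0, 1.0, -0.0, -0.001]
contact_force: [0.0, 0.1, -0.4]
gripper_width: 0.015
grip_force: 39.4
```

```bash
python3 - <<'E'
from m import *
print(status.observe()["tool_pos"])
s=eyes.get_image("scene"); cs=cam("scene"); u,v=proj(cs,[.5675,.049,.075]).round().astype(int); print(u,v)
h=cv2.cvtColor(s,cv2.COLOR_BGR2HSV)
tan=(h[...,0]>8)&(h[...,0]<30)&(h[...,1]>45)&(h[...,2]>90)
for y in range(v-40,v+10): print(y,"".join("#" if q else "." for q in tan[y,u-14:u+15]))
E
```

```text
[0.56626801 0.04811657 0.21657956]
269 224
184 .............#####...........
185 ..............##.............
186 .............................
187 .............................
188 .............................
189 .............................
190 .............................
191 .............................
192 .............................
193 .............................
194 .##..........................
195 ####.........................
196 ..##.........................
197 ...#.........................
198 ...#.........................
199 ...#.........................
200 ...#.........................
201 ...#.........................
202 .............................
203 .............................
204 .............................
205 .............................
206 .............................
207 .............................
208 .............................
209 .............................
210 .............................
211 .............................
212 .............................
213 ............#...#............
214 ..........##.....#...........
215 ..........####..###..........
216 ..........########...........
217 ..........###.#####..........
218 ..........#########..........
219 ..........#########..........
220 ..........#########..........
221 ..........#########..........
222 .........##########..........
223 .........##########..........
224 ..........#########..........
225 .........##########..........
226 ..........#########..........
227 ............######...........
228 .............................
229 .............................
230 .............................
231 .............................
232 .............................
233 .............................
```

>>> move_arm --increments '[{"x": 0, "y": 0, "z": 0.02, "wx": 0, "wy": 0, "wz": 0}, {"x": 0, "y": 0, "z": 0.038, "wx": 0, "wy": 0, "wz": 0}, {"x": 0, "y": 0, "z": 0.047, "wx": 0, "wy": 0, "wz": 0}, {"x": 0, "y": 0, "z": 0.05, "wx": 0, "wy": 0, "wz": 0}, {"x": 0, "y": 0, "z": 0.052, "wx": 0, "wy": 0, "wz": 0}, {"x": 0, "y": 0, "z": 0.052, "wx": 0, "wy": 0, "wz": 0}, {"x": 0, "y": 0, "z": 0.052, "wx": 0, "wy": 0, "wz": 0}]'

```text
clock: 9.18
tool_pos: [0.5678, 0.0482, 0.1668]
eef_rot: [0.0, 1.0, 0.0, 0.001]
contact_force: [-0.5, -0.9, 5.5]
gripper_width: 0.0145
grip_force: 39.9
```

>>> move_arm --increments '[{"x": 0, "y": 0, "z": -0.03, "wx": 0, "wy": 0, "wz": 0}, {"x": 0, "y": 0, "z": -0.07, "wx": 0, "wy": 0, "wz": 0}, {"x": 0, "y": 0, "z": -0.1, "wx": 0, "wy": 0, "wz": 0}, {"x": 0, "y": 0, "z": -0.1, "wx": 0, "wy": 0, "wz": 0}, {"x": -0.001, "y": 0.05, "z": -0.1, "wx": 0, "wy": 0, "wz": 0}, {"x": -0.003, "y": 0.1, "z": -0.1, "wx": 0, "wy": 0, "wz": 0}, {"x": -0.005, "y": 0.15, "z": -0.1, "wx": 0, "wy": 0, "wz": 0}, {"x": -0.005, "y": 0.18, "z": -0.1, "wx": 0, "wy": 0, "wz": 0}, {"x": -0.005, "y": 0.194, "z": -0.1, "wx": 0, "wy": 0, "wz": 0}, {"x": -0.005, "y": 0.194, "z": -0.1, "wx": 0, "wy": 0, "wz": 0}, {"x": -0.005, "y": 0.194, "z": -0.1, "wx": 0, "wy": 0, "wz": 0}, {"x": -0.005, "y": 0.194, "z": -0.1, "wx": 0, "wy": 0, "wz": 0}]'

```text
clock: 10.68
tool_pos: [0.5722, 0.2404, 0.2655]
eef_rot: [0.001, 1.0, -0.0, 0.0]
contact_force: [-0.7, 0.5, -0.1]
gripper_width: 0.0146
grip_force: 39.2
```

```bash
python3 w.py w6; python3 - <<'E'
from m import *
im,c=load("w6"); s=eyes.get_image("scene"); cv2.imwrite("pics/s6.png",s)
a=cv2.resize(s[170:290,300:380],None,fx=4,fy=4,interpolation=cv2.INTER_CUBIC)
b=cv2.resize(im[60:300,156:356],None,fx=2,fy=2,interpolation=cv2.INTER_CUBIC)
cv2.imwrite("pics/v6.png",np.hstack([a,b]))
for z in(.05,.11): print(proj(cam("scene"),[.574,.2424,z]),proj(c,[.574,.2424,z]))
E
```

```text
10.68 [0.5722 0.2404 0.2655] [ 1.2e-03  1.0e+00 -3.0e-04  1.0e-04] [-0.55  0.44  0.11  1.57 -0.05  1.14  1.14] 0.006
[337.19795221 256.18887552] [255.42170689 158.0095492 ]
[340.03497376 237.00890261] [255.78930114 170.43885614]
```

View pics/v6.png

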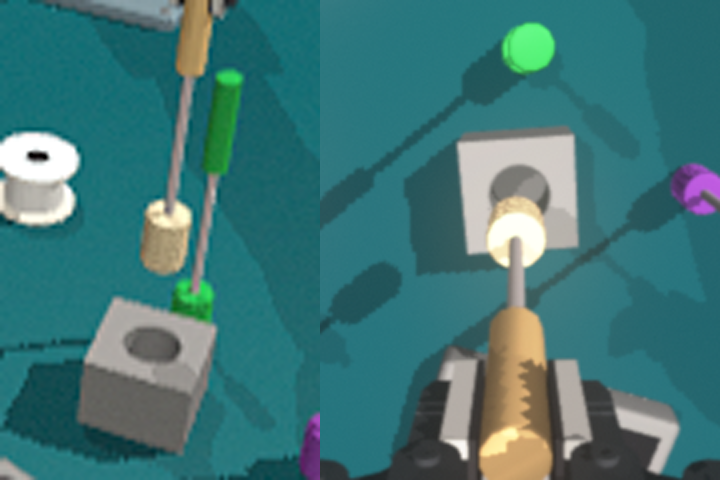

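The hole is at scene crop (152,344) and wrist crop (519,192), and the brush hangs within about 2 mm of it. Nudging 1 mm in y and lowering.

>>> move_arm --increments '[{"x": 0, "y": 0.001, "z": 0.02, "wx": 0, "wy": 0, "wz": 0}, {"x": 0, "y": 0.001, "z": 0.04, "wx": 0, "wy": 0, "wz": 0}, {"x": 0, "y": 0.001, "z": 0.055, "wx": 0, "wy": 0, "wz": 0}, {"x": 0, "y": 0.001, "z": 0.07, "wx": 0, "wy": 0, "wz": 0}, {"x": 0, "y": 0.001, "z": 0.085, "wx": 0, "wy": 0, "wz": 0}, {"x": 0, "y": 0.001, "z": 0.097, "wx": 0, "wy": 0, "wz": 0}, {"x": 0, "y": 0.001, "z": 0.104, "wx": 0, "wy": 0, "wz": 0}, {"x": 0, "y": 0.001, "z": 0.1065, "wx": 0, "wy": 0, "wz": 0}, {"x": 0, "y": 0.001, "z": 0.1065, "wx": 0, "wy": 0, "wz": 0}, {"x": 0, "y": 0.001, "z": 0.1065, "wx": 0, "wy": 0, "wz": 0}]'

```text
clock: 12.02
tool_pos: [0.5722, 0.2433, 0.1594]
eef_rot: [0.0, 1.0, 0.0, 0.0]
contact_force: [-0.3, -0.0, -1.0]
gripper_width: 0.0146
grip_force: 39.2
```

>>> move_arm --increments '[{"x": 0, "y": 0, "z": 0.001, "wx": 0, "wy": 0, "wz": 0}, {"x": 0, "y": 0, "z": 0.0015, "wx": 0, "wy": 0, "wz": 0}, {"x": 0, "y": 0, "z": 0.0015, "wx": 0, "wy": 0, "wz": 0}]'

```text
clock: 12.4
tool_pos: [0.5721, 0.2433, 0.1578]
eef_rot: [0.0, 1.0, 0.0, 0.0]
contact_force: [-0.1, 0.2, 2.0]
gripper_width: 0.0146
grip_force: 39.6
```

>>> move_arm --increments '[{"x": 0, "y": 0, "z": 0, "wx": 0, "wy": 0, "wz": 0}, {"x": 0, "y": 0, "z": 0, "wx": 0, "wy": 0, "wz": 0}, {"x": 0, "y": 0, "z": 0, "wx": 0, "wy": 0, "wz": 0}, {"x": 0, "y": 0, "z": 0, "wx": 0, "wy": 0, "wz": 0}, {"x": 0, "y": 0, "z": 0, "wx": 0, "wy": 0, "wz": 0}, {"x": 0, "y": 0, "z": 0, "wx": 0, "wy": 0, "wz": 0}, {"x": 0, "y": 0, "z": -0.03, "wx": 0, "wy": 0, "wz": 0}, {"x": 0, "y": 0, "z": -0.08, "wx": 0, "wy": 0, "wz": 0}, {"x": 0, "y": 0, "z": -0.14, "wx": 0, "wy": 0, "wz": 0}, {"x": 0, "y": 0, "z": -0.18, "wx": 0, "wy": 0, "wz": 0}, {"x": 0, "y": 0, "z": -0.18, "wx": 0, "wy": 0, "wz": 0}]' --gripper 1

```text
clock: 13.78
tool_pos: [0.5736, 0.2439, 0.3414]
eef_rot: [0.0, 1.0, 0.002, 0.003]
contact_force: [-0.1, 0.1, -0.8]
gripper_width: 0.0855
grip_force: 0.0
```

```bash
python3 w.py w7; python3 - <<'E'
from m import *
im,c=load("w7"); hsv=cv2.cvtColor(im,cv2.COLOR_BGR2HSV)
m=((hsv[...,0]>8)&(hsv[...,0]<28)&(hsv[...,1]>60)&(hsv[...,2]>205)).astype(np.uint8)*255
for z,p in((.206,[.572,.2424,.206]),(.041,[.573,.2424,.041])):
    k=blob(m,proj(c,p)); e=cv2.fitEllipse(k); print(e,onz(c,e[0],z).round(4))
E
```

```text
13.78 [0.5736 0.2439 0.3414] [1.0e-04 1.0e+00 1.6e-03 3.2e-03] [-0.56  0.38  0.12  1.46 -0.05  1.29  1.13] 0.08
((253.4324188232422, 167.8015594482422), (14.52609920501709, 28.234323501586914), 8.666868209838867) [0.5687 0.2441 0.206 ]
((246.3438262939453, 141.7812042236328), (6.34561014175415, 13.769808769226074), 167.50384521484375) [0.5718 0.2348 0.041 ]
```

The brush stands in its block, released (cap where it was). Now to the loupe.

>>> move_arm --increments '[{"x": -0.028, "y": -0.494, "z": 0, "wx": 0, "wy": 0, "wz": 0}, {"x": -0.028, "y": -0.494, "z": 0, "wx": 0, "wy": 0, "wz": 0}, {"x": -0.028, "y": -0.494, "z": 0, "wx": 0, "wy": 0, "wz": 0}, {"x": -0.028, "y": -0.494, "z": 0, "wx": 0, "wy": 0, "wz": 0}, {"x": -0.028, "y": -0.494, "z": 0, "wx": 0, "wy": 0, "wz": 0}, {"x": -0.028, "y": -0.494, "z": 0, "wx": 0, "wy": 0, "wz": 0}, {"x": -0.028, "y": -0.494, "z": 0, "wx": 0, "wy": 0, "wz": 0}, {"x": -0.028, "y": -0.494, "z": 0, "wx": 0, "wy": 0, "wz": 0}, {"x": -0.028, "y": -0.494, "z": 0, "wx": 0, "wy": 0, "wz": 0}, {"x": -0.028, "y": -0.494, "z": 0, "wx": 0, "wy": 0, "wz": 0}, {"x": -0.028, "y": -0.494, "z": 0, "wx": 0, "wy": 0, "wz": 0}]'

```text
clock: 15.2
tool_pos: [0.6001, -0.2486, 0.3367]
eef_rot: [-0.001, 1.0, 0.001, -0.0]
contact_force: [0.7, 0.8, 0.0]
gripper_width: 0.0851
grip_force: 0.0
```

```bash
python3 w.py w8; python3 - <<'E'
from m import *
im,c=load("w8"); hsv=cv2.cvtColor(im,cv2.COLOR_BGR2HSV)
m=((hsv[...,2]>170)&(hsv[...,1]<60)).astype(np.uint8)*255
k=blob(m,proj(c,[.56,-.26,.046])); p=k.reshape(-1,2); print(len(k),p.min(0),p.max(0))
# to world at z=.046, split by world x
q=np.array([onz(c,x,.046)for x in p]); print(q.min(0),q.max(0))
h=q[(q[:,0]<.56)&(q[:,0]>.49)]
for a,b in((.48,.5),(.5,.52),(.52,.54),(.54,.56)):
    s=q[(q[:,0]>a)&(q[:,0]<b)]; mid=(s[:,1].min()+s[:,1].max())/2
    L=s[s[:,1]<mid][:,1].mean();U=s[s[:,1]>mid][:,1].mean(); print((a+b)/2,L,U,(L+U)/2)
r=p[q[:,0]>.575]; e=cv2.fitEllipse(r.reshape(-1,1,2)); print("ring",e,onz(c,e[0],.046))
t=cam("top"); print("top ring",onz(t,(344.5,179),.046),"end",onz(t,(347,223.5),.046))
E
```

```text
15.2 [ 0.6001 -0.2486  0.3367] [-1.4e-03  1.0e+00  7.0e-04 -4.0e-04] [ 0.12  0.45  0.31  1.39 -0.14  1.32  2.01] 0.006
280 [223  46] [266 169]
[ 0.47354637 -0.29049123  0.046     ] [ 0.63299544 -0.23090377  0.046     ]
0.49 -0.27908644295036494 -0.2636747114770957 -0.2713805772137303
0.51 -0.2770692757947669 -0.2615131065565818 -0.26929119117567435
0.53 -0.27552444293795375 -0.2597493897147657 -0.2676369163263597
0.55 -0.2736031859764524 -0.2577696271378615 -0.2656864065571569
ring ((244.3146514892578, 147.10678100585938), (42.86996841430664, 43.20255661010742), 0.11775171756744385) [ 0.60196076 -0.26089104  0.046     ]
top ring [ 0.60283942 -0.26286263  0.046     ] end [ 0.47373862 -0.26163337  0.046     ]
```

View pics/w8b.png

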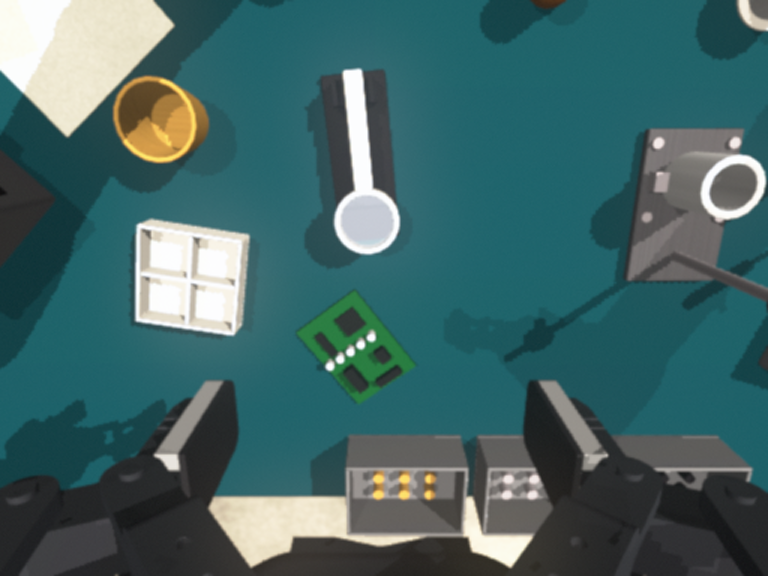

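The loupe's ring is at (366,221), its handle running up to (352,72), yaw about +5.4°; both sides of the handle are free. Lens at (0.602,-0.261), so grip point (0.537,-0.267). Approaching.

>>> move_arm --increments '[{"x": 0.063, "y": -0.016, "z": 0.06, "wx": 0, "wy": 0, "wz": -0.06}, {"x": 0.063, "y": -0.016, "z": 0.12, "wx": 0, "wy": 0, "wz": -0.06}, {"x": 0.063, "y": -0.016, "z": 0.18, "wx": 0, "wy": 0, "wz": -0.06}, {"x": 0.063, "y": -0.016, "z": 0.217, "wx": 0, "wy": 0, "wz": -0.06}, {"x": 0.063, "y": -0.016, "z": 0.217, "wx": 0, "wy": 0, "wz": -0.06}, {"x": 0.063, "y": -0.016, "z": 0.217, "wx": 0, "wy": 0, "wz": -0.06}, {"x": 0.063, "y": -0.016, "z": 0.217, "wx": 0, "wy": 0, "wz": -0.06}, {"x": 0.063, "y": -0.016, "z": 0.217, "wx": 0, "wy": 0, "wz": -0.06}]'

```text
clock: 16.25
tool_pos: [0.538, -0.2672, 0.1222]
eef_rot: [-0.047, 0.999, -0.001, 0.001]
contact_force: [0.2, 0.3, -0.0]
gripper_width: 0.0857
grip_force: 0.0
```

```bash
python3 w.py w9; python3 - <<'E'
from m import *
im,c=load("w9"); hsv=cv2.cvtColor(im,cv2.COLOR_BGR2HSV)
m=((hsv[...,2]>170)&(hsv[...,1]<60)).astype(np.uint8)*255
k=blob(m,proj(c,[.537,-.267,.046])); p=k.reshape(-1,2); print(len(k),p.min(0),p.max(0))
q=np.array([onz(c,x,.046)for x in p]); print(q.min(0),q.max(0))
for a,b in((.48,.5),(.5,.52),(.52,.54),(.54,.56)):
    s=q[(q[:,0]>a)&(q[:,0]<b)]; mid=(s[:,1].min()+s[:,1].max())/2
    L=s[s[:,1]<mid][:,1].mean();U=s[s[:,1]>mid][:,1].mean(); print((a+b)/2,L,U,(L+U)/2)
print(proj(c,[.602,-.261,.046]))
st=status.observe(); print(st["tool_pos"],R.from_quat(st["eef_rot"]).as_matrix().round(3).tolist())
E
```

```text
16.25 [ 0.538  -0.2672  0.1222] [-4.720e-02  9.989e-01 -6.000e-04  1.500e-03] [ 0.2   0.57  0.25  1.76 -0.18  0.84  2.2 ] 0.01
450 [218 105] [290 300]
[ 0.47274664 -0.29095605  0.046     ] [ 0.63328075 -0.23140616  0.046     ]
0.49 -0.27901376638130426 -0.26388875745484924 -0.2714512619180768
0.51 -0.27727241172976586 -0.26178419346916276 -0.2695283025994643
0.53 -0.2755711685662914 -0.259807369698076 -0.2676892691321837
0.55 -0.2738522713252177 -0.25834636433674346 -0.2660993178309806
[254.17525858 267.51391931]
[ 0.53763918 -0.26713545  0.12177117] [[-0.996, -0.094, 0.002], [-0.094, 0.996, -0.001], [-0.002, -0.001, -1.0]]
```

>>> move_arm --increments '[{"x": 0, "y": 0, "z": 0.04, "wx": 0, "wy": 0, "wz": 0}, {"x": 0, "y": 0, "z": 0.07, "wx": 0, "wy": 0, "wz": 0}, {"x": 0, "y": 0, "z": 0.09, "wx": 0, "wy": 0, "wz": 0}, {"x": 0, "y": 0, "z": 0.1, "wx": 0, "wy": 0, "wz": 0}, {"x": 0, "y": 0, "z": 0.1, "wx": 0, "wy": 0, "wz": 0}, {"x": 0, "y": 0, "z": 0.1, "wx": 0, "wy": 0, "wz": 0}, {"x": 0, "y": 0, "z": 0.1, "wx": 0, "wy": 0, "wz": 0}]'

```text
clock: 17.18
tool_pos: [0.5375, -0.2672, 0.0213]
eef_rot: [-0.047, 0.999, -0.0, 0.001]
contact_force: [-0.2, -0.1, 0.5]
gripper_width: 0.0852
grip_force: 0.0
```

>>> move_arm --increments '[{"x": 0, "y": 0, "z": 0, "wx": 0, "wy": 0, "wz": 0}, {"x": 0, "y": 0, "z": 0, "wx": 0, "wy": 0, "wz": 0}, {"x": 0, "y": 0, "z": 0, "wx": 0, "wy": 0, "wz": 0}, {"x": 0, "y": 0, "z": 0, "wx": 0, "wy": 0, "wz": 0}, {"x": 0, "y": 0, "z": 0, "wx": 0, "wy": 0, "wz": 0}, {"x": 0, "y": 0, "z": 0, "wx": 0, "wy": 0, "wz": 0}, {"x": 0, "y": 0, "z": 0, "wx": 0, "wy": 0, "wz": 0}, {"x": 0, "y": 0, "z": 0, "wx": 0, "wy": 0, "wz": 0}]' --gripper 0 --force 60

```text
clock: 18.18
tool_pos: [0.5369, -0.2669, 0.0206]
eef_rot: [-0.047, 0.999, 0.0, 0.0]
contact_force: [-0.7, 1.0, 4.6]
gripper_width: 0.0134
grip_force: 58.9
```

>>> move_arm --increments '[{"x": 0, "y": 0, "z": -0.01, "wx": 0, "wy": 0, "wz": 0}, {"x": 0, "y": 0, "z": -0.03, "wx": 0, "wy": 0, "wz": 0}, {"x": 0, "y": 0, "z": -0.06, "wx": 0, "wy": 0, "wz": 0}, {"x": 0, "y": 0, "z": -0.09, "wx": 0, "wy": 0, "wz": 0}, {"x": 0, "y": 0, "z": -0.115, "wx": 0, "wy": 0, "wz": 0}, {"x": 0, "y": 0, "z": -0.124, "wx": 0, "wy": 0, "wz": 0}, {"x": 0.006, "y": 0.03, "z": -0.124, "wx": 0, "wy": 0, "wz": 0}, {"x": 0.006, "y": 0.07, "z": -0.124, "wx": 0, "wy": 0, "wz": 0}, {"x": 0.006, "y": 0.115, "z": -0.124, "wx": 0, "wy": 0, "wz": 0}, {"x": 0.006, "y": 0.16, "z": -0.124, "wx": 0, "wy": 0, "wz": 0}, {"x": 0.006, "y": 0.19, "z": -0.124, "wx": 0, "wy": 0, "wz": 0}, {"x": 0.006, "y": 0.21, "z": -0.124, "wx": 0, "wy": 0, "wz": 0}]'

```text
clock: 19.68
tool_pos: [0.5105, -0.0564, 0.1443]
eef_rot: [-0.048, 0.999, 0.0, -0.0]
contact_force: [-0.1, -0.8, -0.4]
gripper_width: 0.0136
grip_force: 58.8
```

>>> move_arm --increments '[{"x": 0, "y": 0.02, "z": 0, "wx": 0, "wy": 0, "wz": 0}, {"x": 0, "y": 0.045, "z": 0, "wx": 0, "wy": 0, "wz": 0}, {"x": 0, "y": 0.07, "z": 0, "wx": 0, "wy": 0, "wz": 0}, {"x": 0, "y": 0.09, "z": 0, "wx": 0, "wy": 0, "wz": 0}, {"x": 0, "y": 0.1, "z": 0, "wx": 0, "wy": 0, "wz": 0}, {"x": 0, "y": 0.102, "z": 0, "wx": 0, "wy": 0, "wz": 0}, {"x": 0, "y": 0.102, "z": 0, "wx": 0, "wy": 0, "wz": 0}, {"x": 0, "y": 0.102, "z": 0, "wx": 0, "wy": 0, "wz": 0}, {"x": 0, "y": 0.102, "z": 0, "wx": 0, "wy": 0, "wz": 0}]'

```text
clock: 20.8
tool_pos: [0.5015, 0.0426, 0.1444]
eef_rot: [-0.047, 0.999, -0.0, 0.0]
contact_force: [-0.1, 0.9, -0.6]
gripper_width: 0.0134
grip_force: 58.8
```

```bash
python3 w.py w10; python3 - <<'E'
from m import *
im,c=load("w10"); s=eyes.get_image("scene"); t=eyes.get_image("top"); cv2.imwrite("pics/s10.png",s); cv2.imwrite("pics/t10.png",t)
st=status.observe(); Rm=R.from_quat(st["eef_rot"]).as_matrix(); L=st["tool_pos"]+[.0653,.006,.0174]; print("lens est",L, Rm.round(4).tolist())
w,cs,ct=c,cam("scene"),cam("top")
for n,cc in(("w",w),("s",cs),("t",ct)): print(n,"lens",proj(cc,L),"rim",proj(cc,[.567,.049,.075]),"collar",proj(cc,[.6425,.0495,.161]))
for n,I,cc in(("w",im,w),("s",s,cs),("t",t,ct)):
    h=cv2.cvtColor(I,cv2.COLOR_BGR2HSV); m=((h[...,2]>175)&(h[...,1]<60)).astype(np.uint8)*255
    for q in cv2.findContours(m,cv2.RETR_LIST,cv2.CHAIN_APPROX_NONE)[0]:
        if len(q)>15 and abs(q.reshape(-1,2).mean(0)-proj(cc,L)).max()<60: e=cv2.fitEllipse(q); print(n,len(q),np.round(e[0],1),np.round(e[1],1),round(e[2]),q.reshape(-1,2).min(0),q.reshape(-1,2).max(0))
def show(I,cc,L,r=26,k=1):
    u,v=proj(cc,L).round().astype(int); g=cv2.cvtColor(I,cv2.COLOR_BGR2GRAY)[max(0,v-r):v+r,u-32:u+32]
    print(v-r,u-32); [print("".join(" .:-=+*#%@"[int(x)*10//256] for x in row)) for row in g]
show(s,cs,L)
E
```

```text
20.8 [0.5015 0.0426 0.1444] [-4.660e-02  9.989e-01 -1.000e-04  0.000e+00] [-0.35  0.38  0.21  1.99 -0.11  0.78  1.59] 0.004
lens est [0.56680632 0.04897241 0.16180143] [[-0.9956, -0.0937, 0.0], [-0.0937, 0.9956, -0.0001], [-0.0, -0.0001, -1.0]]
w lens [254.69665082 358.20090101] rim [254.22643858 273.92640329] collar [244.10032711 453.79271955]
s lens [269.44600966 195.94409662] rim [268.85611051 223.62431541] collar [254.97736742 211.23042152]
t lens [235.20889373 185.40235589] rim [236.59577234 191.46130134] collar [234.68363784 157.0681776 ]
w 219 [255.1 333.8] [44.6 73.6] 8 [231 290] [276 362]
s 38 [257.  248.6] [ 0.  18.9] 180 [257 239] [257 258]
s 18 [274.1 223.6] [5.4 7.7] 159 [271 220] [277 227]
s 96 [271.  232.7] [19.5 33.7] 168 [260 218] [282 248]
s 28 [257.  224.8] [ 0.  13.4] 180 [257 218] [257 232]
s 86 [308.8 213.7] [20.2 23. ] 172 [299 203] [319 225]
s 79 [271.2 192.9] [21.1 28. ] 37 [258 177] [281 204]
s 16 [302.9 150.7] [ 3.5 14.6] 38 [301 144] [307 150]
t 40 [202.5 198.8] [ 3.5 18.1] 177 [201 190] [205 209]
t 18 [208.5 186.7] [ 2.4 17.1] 7 [207 189] [209 196]
170 23
[... 2681 characters left out ...]
-====++=++=--------------------------------------%
-------------.==++======---------------------------------------=
-------------::-===--=-----------------------------------------:
--------------:::::::------------------------------------------=
--------------:::::::----------------------------------------:-#
------------------------------------------------------:::::::-#@
-----------------=+=+---------++++==---------------:::.::::::=@%
-----------------+++*-----++%%@@@@%%#*=-----------:::::::::::+%%
-----------------+++*---=+@@@@@@@@@@@%%*=--------:::::::::::.*%%
-----------------+++*---%@@@@%*****##%@@%=------::::::::::::.+%%
-----------------+++*-:#@@@####*******#@@%-------:::::::::::::*%
```

Lens and collar both match predictions in the scene view (silhouette mid-rows 196 vs 195.9 and 211 vs 211.2), and the lens is centred over the rim to about 1–2 mm. Letting it settle, then handing in.

>>> move_arm --increments '[{"x": 0, "y": 0, "z": 0.0005, "wx": 0, "wy": 0, "wz": 0}, {"x": 0, "y": 0, "z": 0.0005, "wx": 0, "wy": 0, "wz": 0}, {"x": 0, "y": 0, "z": 0.0005, "wx": 0, "wy": 0, "wz": 0}, {"x": 0, "y": 0, "z": 0.0005, "wx": 0, "wy": 0, "wz": 0}, {"x": 0, "y": 0, "z": 0.0005, "wx": 0, "wy": 0, "wz": 0}]'

```text
clock: 21.58
tool_pos: [0.5015, 0.0432, 0.1439]
eef_rot: [-0.047, 0.999, -0.0, 0.0]
contact_force: [-0.1, 0.5, -0.3]
gripper_width: 0.0133
grip_force: 58.8
```

```bash
python3 - <<'E'
from m import *
from plant import finish_job
st=status.observe(); print(st["tool_pos"],abs(st["qvel"]).max(),st["contact_force"])
a=cv2.imread("pics/scene0.png").astype(int);b=cv2.imread("pics/s10.png").astype(int)
print("brush area diff",abs(a-b)[190:290,325:370].mean().round(1))
print(finish_job())
E
```

```text
[0.50149997 0.04323444 0.14391226] 0.0011028498337631507 [-0.11961122  0.51075191 -0.31809708]
brush area diff 9.8
the job is handed in; nothing more can be done
None
```

I handed the job in at about 21.6 s: the housing is scrubbed with two confirmed floor contacts, the brush is back in its block and released, and the loupe is held still and level, its lens over the housing at collar height to within about 2 mm by my camera estimates; no verdict was shown.

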